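# Lock the panel clamp: feel the latch pin into its hidden slot

## Robot

A 7-joint arm with a two-finger parallel gripper is mounted at the origin on the work surface. World frame = base frame: x ahead of the robot, y to its left, z up, the work surface at z = 0. Lengths are in m, angles in rad, forces in N, time in s.
With the tool pointing down it reaches from about 0.35 to 0.9 m from the base axis. Payload 8.1 kg.
Tool frame: the origin (TCP) lies at the centre of the arm's flange, where the gripper is bolted on; the fingertips stand 178 mm ahead of it and the grasp point (between the pads) lies 159 mm ahead of it; z points along the fingers, y is the line along which they close (so a half turn about z gives the same grasp; the last joint's range is limited). The gripper opens to 92 mm and grips with 3 to 60 N. Pads are 19 mm wide; open, the fingers measure 130 mm over their backs; the gripper's body (75 mm by 190 mm) begins 47 mm behind the grasp point.
Start: joints at [-1.337, 0.434, 0.025, 1.573, -0.012, 1.134, -0.075], TCP at [0.207, 0.59, 0.405] pointing down, gripper open.
Joint ranges: [-2.62, 2.62], [-0.44, 2.09], [-1.27, 1.32], [0.08, 2.57], [-1.32, 4.46], [0.12, 2], [-2.74, 2.74]. Speed limits (rad/s): [2.22, 2.22, 3.01, 3.01, 3.14, 3.14, 3.14].

## Interface

Orientations are given as a rotation vector (axis times angle).
In Python, from cell import arm gives the robot as it stands. The module is installed in compiled form; this text tells all that it offers.
- The arm moves only by the shell command python3 -m inch 'ROWS' [FORCE]. ROWS is text: rows parted by semicolons, each of 5 numbers parted by spaces: the shift along the tool's x, y, z in m, then the turn about the tool's z in rad, then the finger opening in m, from 0 to 0.0918. In form: x y z roll fingers; .... A call has 1 to 5 rows; each row is the pose to reach, as a shift and turn from the pose commanded when the call began, along the tool's axes at that moment; what a row does not reach only later rows make up. A row lasts 1/10 s, in which the tool goes at most 50 mm and 8.59 degrees, less where a joint would pass 70% of its speed; a pose out of reach is approached as far as the arm can. A call with a gripper value outside its range is refused whole. The fingers move at their own pace and stop on an object; FORCE is the grip in N (left out, the last holds). Time passes only in rows, so rows that repeat a pose let the fingers close. It gives the time, the measured TCP pose, the force, the opening and the grip force at its end, in the units of the state.
- arm.observe(): the state, without advancing time (a new reading comes with each control period).
- arm.get_image(name): name is "scene" or "top" or "wrist"; returns the picture (384x512x3 uint8, red, green, blue); there is no depth.
- arm.get_calibration(name): a dict with "intrinsics" (3x3 intrinsics, pixels), "pose" (4x4, takes a point from camera to world coordinates). Camera axes: x right, y up, looking along -z (the intrinsics and any distortion apply to the point x, -y, -z); pixel columns grow to the right and rows downward; lengths in m; the calibration is good to about 2 mm. A picture is of the moment at which its call begins: read the wrist's pose just before it. get_calibration takes no time and is no camera call; for the wrist camera it gives the pose at the moment of the call.
- arm.sign_off(): hands the job in; it is judged then, once.
Trained networks look in the newest picture that a camera, given by its name, has taken for a name from the list of things; names that differ only in an ending like _2 or _b are one class to them, and where a whole thing is asked for, a point or a joint stands for the part that bears it (a point fixed in the world has none). Each returns a list of dicts, best first, with "conf" (0 to 1); they miss things now and then, are a little off and sometimes report something else, mostly with a low value. They report only what shows in the picture. A call takes as long as a camera call. They do not tell look-alikes from the thing itself.
- arm.look_for(camera, query): "point" ([row, column] in pixels, amid what is visible of it).
- arm.silhouettes(camera, query): "region" (384x512 bool, what is visible of it) and "point" ([row, column] in pixels, amid what is visible of it).
- arm.place_of(camera, query): "point" ([row, column] in pixels: a listed point, or the origin of a listed thing).
The state is a dict: "clock": time; "joints": joint angles; "dq": joint speeds; "joint_efforts": joint torques, N m; "position": TCP position; "ee_rot": TCP orientation; "force": force on the tool from outside, world axes, zero at the start; "ft_torque": the same for the moment, N m; "width": opening from 0.0 (shut) to 1.0 (fully open); "gripper_force": force on a finger pad.
Only numpy, scipy, OpenCV 4.12 (cv2) and the standard library are available. Lean on these libraries where they do the work, as an engineer would, in place of code of your own. Each camera call takes 0.05 s, during which the arm holds its last target. There are 200 camera calls.

## Task

Lock the panel clamp with its latch pin: pick up the loose pin by its black grip, lay it on the white ledge of the latch block with the rod under the hood, feel along the hidden back face for the upright slot, and slide the pin fully home until the grip meets the hood. Feel gently, never bearing on the hood or its hidden face with as much as 40 N, then let go and leave the pin lying flat on the ledge. Leave the loose bar clamp, the jar and the wood offcut alone.

Things in the scene. Friction and masses are not known exactly. Their poses are not given: they have to be found in the camera images.
- latch: latch block, fixed at the robot-side end of two steel clamp bars: white laminate ledge 140 mm wide, top at z = 12 mm, from x = -120 mm back under a black-roofed hood. Origin at bench level under the middle of the hood's front edge; x points into the hood, y across, z up. Hood x 0 to 80 mm, roof z 50 to 66 mm, over a chamber y -30 to 30, z 12 to 50 mm, open only to -x
- face (a point): middle of the chamber's hidden, rigid, smooth back face: 45 mm in from the hood's front edge, 37 mm above the bench; axes as the latch block. The face has one upright slot, 14 mm wide (y), from z = 24 mm above the bench up to the chamber's roof, 28 mm deep. Its centre lies anywhere from 20 mm left to 20 mm right of this point, not measured, new each time
- pin_grip (a point): centre of the latch pin's black plastic grip, a block 50 mm long (x), 30 mm wide (y), 50 mm tall (z) standing on the bench; this point is 25 mm above its underside. x points along the rod to its tip, z up. The pin weighs about 150 g
- pin_tip (a point): tip of the pin's level steel rod, 10 mm diameter, ball end: 95 mm in +x from the grip's centre and 70 mm out of its front face, at the same height. On the ledge, while the tip rests on the hidden face a 25 mm gap remains between grip and hood; fully home the grip's front meets the hood and the tip is 25 mm deep in the slot
- pin: the latch pin (grip and rod together); origin under the centre of the grip, axes as at pin_grip
- clamp: bystander: a loose steel bar clamp, 300 mm long, with black jaws 100 mm deep, lying on the bench, 24 mm high; origin under the middle of its bar, x along the bar
- jar: bystander: an upright jar with a lid, 64 mm across, 100 mm high; origin under its centre
- offcut: bystander: a flat wooden offcut 140 x 45 x 22 mm; origin under its centre, x along its length
Mind the look-alikes: they are no part of the job. There is more than one size of the pin; the job needs the middle-sized.

How it is judged:
On the way:
1. the rod's tip is in the chamber under the hood (x of pin_tip in the frame of latch above 0.02 m and y of pin_tip in the frame of latch between -0.03 and 0.03 m and z of pin_tip in the frame of latch between 0.012 and 0.05 m), for 0.1 s.
At the end, for the whole second after the job is handed in: the pin lies flat on the ledge (within 0.08 rad of level), released and at rest, its rod in the hidden slot and its grip within 4.5 mm of the hood's front edge (tip at least 65.5 mm behind that edge), pointing into the block within 0.15 rad (x of pin_tip in the frame of latch above 0.0655 m and y of pin_tip in the frame of latch between -0.03 and 0.03 m and z of pin_tip in the frame of latch between 0.03 and 0.045 m and angle between pin's own z axis and vertical below 0.08 rad and angle between the x axis of pin and the x axis of latch, either way round below 0.15 rad and linear speed of pin below 0.01 m/s); the robot touches nothing.
It fails at once if the hood or its hidden face is rammed: anything bears on it with more than 40 N (the ledge does not count) (contact force between latch and anything else above 40 N).
It fails at once if a bystander (bar clamp, jar, offcut) is moved by more than 20 mm (distance of any of clamp, jar, offcut from where it was at the start of the episode above 0.02 m).
It also fails if it takes over 64 s, if anything falls off the work surface, if the arm or the gripper's body presses on something with over 40 N, if the wrist force passes 120 N, or if a joint passes its speed limit or range.

## Working session

There is one attempt and no reset: what is moved stays moved. The work goes in short steps, Python scripts to look and compute and a shell command to move; the robot and the scene stay as the last step left them, time stands still between calls to the robot, and variables do not carry over. Pictures are saved under pics/ and viewed, at most 10 in all, crops included, and the job is handed in when it is done.

```bash
mkdir -p pics
cat > h.py <<'E'
from cell import arm
import numpy as np, cv2
def shot(c,name):
    im=arm.get_image(c); cv2.imwrite(f'pics/{name}.png',im[:,:,::-1]); return im
def ray(c,p):
    k=arm.get_calibration(c); K=np.array(k['intrinsics']); T=np.array(k['pose'])
    d=np.linalg.inv(K)@[p[1],p[0],1]; d=T[:3,:3]@[d[0],-d[1],-d[2]]
    return T[:3,3],d/np.linalg.norm(d)
def onz(c,p,z):
    o,d=ray(c,p); return o+d*(z-o[2])/d[2]
def tri(rs):
    A=0;b=0
    for o,d in rs:
        P=np.eye(3)-np.outer(d,d); A=A+P; b=b+P@o
    x=np.linalg.solve(A,b); return x,[np.linalg.norm((np.eye(3)-np.outer(d,d))@(x-o)) for o,d in rs]
def proj(c,X):
    k=arm.get_calibration(c); K=np.array(k['intrinsics']); T=np.array(k['pose'])
    q=T[:3,:3].T@(np.array(X)-T[:3,3]); u=K@[q[0],-q[1],-q[2]]; return u[[1,0]]/u[2]
E
python3 - <<'E'
from h import *
np.set_printoptions(precision=3,suppress=True)
a=shot('scene','s1');b=shot('top','t1')
print(arm.observe())
for c in('scene','top'):
    for q,z in(('pin_grip',.025),('pin_tip',.025),('latch',0),('face',.037)):
        for r in arm.place_of(c,q): print(c,q,round(r['conf'],2),np.array(r['point']),onz(c,r['point'],z))
E
```

```text
{'clock': 0.1, 'joints': array([-1.337,  0.435,  0.025,  1.574, -0.012,  1.134, -0.075]), 'dq': array([ 0.   , -0.001,  0.002, -0.003, -0.001, -0.   ,  0.001]), 'joint_efforts': array([  0.003, -66.912,   0.988, -31.515,  -0.06 ,   0.037,   0.   ]), 'position': array([0.206, 0.59 , 0.404]), 'ee_rot': array([-0.527, -3.097,  0.002]), 'force': array([ 0.049, -0.412,  0.062]), 'ft_torque': array([0.025, 0.024, 0.006]), 'gripper_force': 0.0, 'width': 1.00141943218445}
scene pin_grip 0.84 [201.9 236.7] [ 0.527 -0.081  0.025]
scene pin_grip 0.7 [238.3 175.7] [ 0.472 -0.276  0.025]
scene pin_grip 0.48 [218.9 156.7] [ 0.386 -0.266  0.025]
scene pin_tip 0.94 [258.4 201.1] [ 0.568 -0.277  0.025]
scene pin_tip 0.61 [214.3 136.5] [ 0.33  -0.292  0.025]
scene pin_tip 0.58 [204.8 194.2] [ 0.438 -0.165  0.025]
scene latch 0.62 [159.5 300.4] [0.572 0.172 0.   ]
scene face 0.77 [158.9 315.9] [0.621 0.18  0.037]
top pin_grip 0.81 [231.2 350.5] [ 0.469 -0.283  0.025]
top pin_grip 0.8 [204.8 283.8] [ 0.549 -0.089  0.025]
top pin_grip 0.53 [260.9 347.3] [ 0.383 -0.271  0.025]
top pin_grip 0.31 [201.2 347.9] [ 0.558 -0.279  0.025]
top pin_grip 0.24 [212.5 410.3] [ 0.523 -0.46   0.025]
top pin_tip 0.65 [244.1 316.4] [ 0.432 -0.183  0.025]
top pin_tip 0.51 [283.7 353.6] [ 0.318 -0.287  0.025]
top pin_tip 0.5 [199.  347.5] [ 0.565 -0.278  0.025]
top latch 0.63 [197.6 194.5] [0.576 0.185 0.   ]
top face 0.91 [182.3 189.4] [0.618 0.193 0.037]
```

View pics/s1.png

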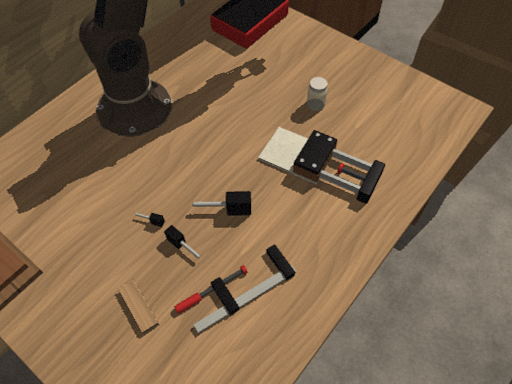

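View pics/t1.png

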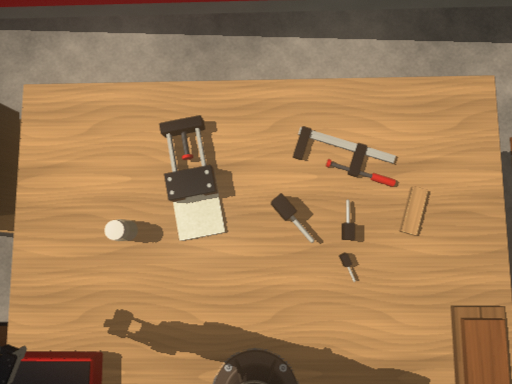

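The scene and top views agree. There are three pins: large at top (207,284), middle at (231,350) and small at (261,347). The middle one measures 96 mm from grip to tip, so it's the right pin. The latch hood is at top (184,191), with the ledge toward the robot. I'll look over the latch with the wrist camera first, then the pin.

```bash
python3 -m inch '-.041 -.029 0 0 .0918;-.082 -.058 0 0 .0918;-.123 -.087 0 0 .0918;-.165 -.116 0 0 .0918;-.206 -.145 0 0 .0918'; python3 -m inch '-.041 -.029 0 0 .0918;-.082 -.058 0 0 .0918;-.123 -.087 0 0 .0918;-.165 -.116 0 0 .0918;-.206 -.145 0 0 .0918'; python3 -m inch '0 0 0 0 .0918;0 0 0 0 .0918;0 0 0 0 .0918'
python3 - <<'E'
from h import *
np.set_printoptions(precision=3,suppress=True)
shot('wrist','w1'); print(arm.observe()['position'],arm.observe()['joints'])
for q,z in(('latch',0),('face',.037)):
    for r in arm.place_of('wrist',q): print(q,round(r['conf'],2),np.array(r['point']),onz('wrist',r['point'],z))
E
```

```text
clock: 1.0
position: [0.3528, 0.3847, 0.405]
ee_rot: [0.527, 3.097, 0.001]
force: [1.0, -0.3, -1.6]
width: 0.996
gripper_force: 0.0
clock: 1.5
position: [0.4982, 0.1813, 0.4051]
ee_rot: [0.526, 3.097, 0.001]
force: [1.2, 1.4, 0.1]
width: 1.002
gripper_force: 0.0
clock: 1.8
position: [0.4968, 0.1841, 0.4047]
ee_rot: [-0.525, -3.097, -0.001]
force: [0.3, 0.1, -0.3]
width: 1.003
gripper_force: 0.0
[0.497 0.184 0.405] [-0.628  0.279  0.218  1.818 -0.069  1.052  0.853]
latch 0.6 [221.8 265.6] [0.573 0.18  0.   ]
```

View pics/w1.png

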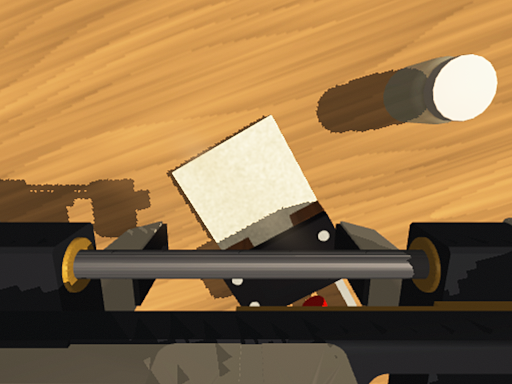

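The wrist view shows the ledge's free corners at about (115,269) and (173,172), with the hood front partly hidden by the gripper. I'll measure the ledge corners from both views.

Run:
```python
from h import *
np.set_printoptions(precision=4,suppress=True)
def white(f):
    im=cv2.imread(f'pics/{f}.png').astype(int); return im
def quad(f,box):
    im=white(f); m=((im.min(2)>150)&(np.ptp(im,axis=2)<75)).astype(np.uint8)
    k=np.zeros_like(m); r0,r1,c0,c1=box; k[r0:r1,c0:c1]=m[r0:r1,c0:c1]
    cs=max(cv2.findContours(k,0,2)[0],key=cv2.contourArea); return cs[:,0,:]
res={}
for c,f,box in(('wrist','w1',(100,260,150,335)),('top','t1',(190,245,165,232)),('scene','s1',(125,175,255,320))):
    cs=quad(f,box); hull=cv2.approxPolyDP(cv2.convexHull(cs),4,True)[:,0]
    print(c); 
    for u,v in hull: print((v,u),onz(c,(v,u),.012))
```

```text
wrist
(np.int32(115), np.int32(271)) [0.4451 0.2283 0.012 ]
(np.int32(199), np.int32(316)) [0.5606 0.2496 0.012 ]
(np.int32(242), np.int32(217)) [0.5742 0.1117 0.012 ]
(np.int32(172), np.int32(172)) [0.4695 0.0925 0.012 ]
top
(np.int32(198), np.int32(218)) [0.5727 0.1104 0.012 ]
(np.int32(231), np.int32(223)) [0.4727 0.0947 0.012 ]
(np.int32(239), np.int32(179)) [0.4495 0.2277 0.012 ]
(np.int32(203), np.int32(173)) [0.5586 0.248  0.012 ]
scene
(np.int32(127), np.int32(279)) [0.4446 0.2263 0.012 ]
(np.int32(138), np.int32(306)) [0.5398 0.2439 0.012 ]
(np.int32(169), np.int32(288)) [0.568 0.112 0.012]
(np.int32(157), np.int32(259)) [0.47   0.0922 0.012 ]
```

```bash
python3 -m inch '-.018 -.043 0 0 .0918;-.036 -.086 0 0 .0918;-.054 -.129 0 0 .0918;-.072 -.172 0 0 .0918;-.09 -.215 0 0 .0918'; python3 -m inch '-.018 -.043 0 -.1 .0918;-.036 -.086 0 -.2 .0918;-.054 -.129 0 -.3 .0918;-.072 -.172 0 -.34 .0918;-.082 -.21 0 -.34 .0918'; python3 -m inch '0 0 0 0 .0918;0 0 0 0 .0918;0 0 0 0 .0918'
python3 - <<'E'
from h import *
np.set_printoptions(precision=4,suppress=True)
o=arm.observe();im=shot('wrist','w2'); print(o['position'],o['joints'],o['force'])
for q,z in(('pin_grip',.025),('pin_tip',.025),('pin',0)):
    for r in arm.place_of('wrist',q): print(q,round(r['conf'],2),np.array(r['point']),onz('wrist',r['point'],z))
for r in arm.silhouettes('wrist','pin'):
    print(r['conf'],r['point'],r['region'].sum())
# triangulate grip & tip using scene+wrist
for q in('pin_grip','pin_tip'):
    best=[p['point'] for p in arm.place_of('wrist',q)]
    s={'pin_grip':(238.3,175.7),'pin_tip':(258.4,201.1)}[q]; 
    for b in best: print(q,tri([ray('wrist',b),ray('scene',s)]))
E
```

```text
clock: 2.45
position: [0.511, -0.0502, 0.405]
ee_rot: [0.523, 3.097, 0.001]
force: [2.1, 0.5, 0.9]
width: 1.0
gripper_force: 0.0
clock: 2.95
position: [0.5196, -0.2763, 0.4048]
ee_rot: [-0.009, 3.141, -0.001]
force: [0.5, 0.3, 0.6]
width: 0.999
gripper_force: 0.0
clock: 3.25
position: [0.5198, -0.273, 0.4045]
ee_rot: [0.009, -3.141, -0.002]
force: [0.8, -0.1, 0.6]
width: 1.001
gripper_force: 0.0
[ 0.5198 -0.273   0.4045] [ 0.1342  0.3804  0.3584  1.6906 -0.1479  1.0978  2.1131] [ 0.7551 -0.0617  0.5693]
pin_grip 0.79 [189.5 411.3] [ 0.5427 -0.0796  0.025 ]
pin_grip 0.76 [ 52.4 258.8] [ 0.3916 -0.2646  0.025 ]
pin_grip 0.62 [127.7 249.2] [ 0.471  -0.2746  0.025 ]
pin_tip 0.85 [ 98.8 342.9] [ 0.4389 -0.1705  0.025 ]
pin_tip 0.75 [204.1 248.6] [ 0.5619 -0.2753  0.025 ]
pin 0.86 [ 52.1 258.7] [ 0.3869 -0.2647  0.    ]
pin 0.75 [183.2 394.8] [ 0.5407 -0.0891  0.    ]
pin 0.7 [126.3 251.1] [ 0.4704 -0.273   0.    ]
0.93 [183.2, 404.4] 4685
0.89 [130.4, 250.3] 1738
0.85 [41.7, 258.1] 1145
pin_grip (array([ 0.5169, -0.2507,  0.1961]), [np.float64(0.07278383182482716), np.float64(0.07278383182482717)])
pin_grip (array([ 0.3736, -0.2455, -0.1521]), [np.float64(0.020392832945813115), np.float64(0.020392832945813153)])
pin_grip (array([ 0.4708, -0.2757,  0.0229]), [np.float64(0.0001268976099402886), np.float64(0.00012689760994025057)])
pin_tip (array([ 0.43  , -0.136 , -0.2976]), [np.float64(0.05449514541142838), np.float64(0.05449514541142836)])
pin_tip (array([ 0.5645, -0.2756,  0.0169]), [np.float64(0.0012164095208330315), np.float64(0.0012164095208328863)])
```

View pics/w2.png

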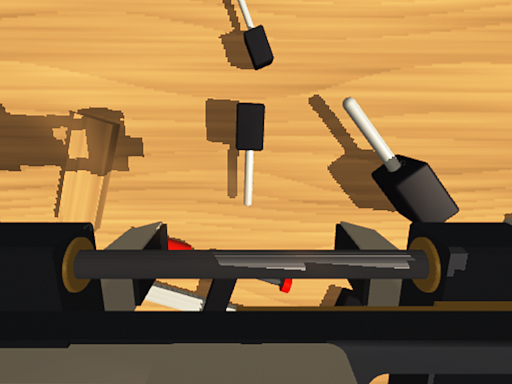

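The middle pin's grip triangulates to (0.471, -0.2755, 0.023) and its tip is 94 mm ahead in +x, which matches the stated sizes. I'll go down to it.

```bash
python3 -m inch '.025 -.001 .03 0 .0918;.051 -.002 .07 0 .0918;.051 -.002 .11 0 .0918;.051 -.002 .14 0 .0918;.051 -.002 .15 0 .0918';python3 -m inch '0 0 .03 0 .0918;0 0 .055 0 .0918;0 0 .0645 0 .0918;0 0 .0645 0 .0918;0 0 .0645 0 .0918'
```

```text
clock: 4.1
position: [0.4672, -0.2763, 0.2522]
ee_rot: [0.005, -3.138, -0.003]
force: [-0.3, 0.3, 0.3]
width: 1.004
gripper_force: 0.0
clock: 4.6
position: [0.4688, -0.2774, 0.1914]
ee_rot: [-0.005, 3.14, -0.001]
force: [-0.5, -0.4, 0.1]
width: 1.0
gripper_force: 0.0
```

```bash
python3 -m inch '0 .001 .001 0 .05;0 .001 .001 0 .03;0 .001 .001 0 .015;0 .001 .001 0 .015;0 .001 .001 0 .015' 30; python3 -m inch '0 0 0 0 .015;0 0 0 0 .015;0 0 0 0 .015;0 0 0 0 .015;0 0 0 0 .015';python3 -m inch '0 0 -.005 0 .015;0 0 -.02 0 .015;0 0 -.05 0 .015;0 0 -.09 0 .015;0 0 -.09 0 .015'
```

```text
clock: 5.1
position: [0.4682, -0.276, 0.1894]
ee_rot: [-0.005, 3.141, -0.0]
force: [-0.0, -0.6, -0.2]
width: 0.618
gripper_force: 0.0
clock: 5.6
position: [0.4682, -0.2759, 0.1892]
ee_rot: [0.005, -3.141, -0.0]
force: [0.5, 0.7, -1.2]
width: 0.325
gripper_force: 29.9
clock: 6.1
position: [0.4694, -0.2772, 0.2839]
ee_rot: [-0.004, 3.135, -0.005]
force: [0.1, -0.7, -0.9]
width: 0.325
gripper_force: 29.9
```

```bash
python3 -m inch '.002 .035 0 0 .015;.005 .08 0 0 .015;.008 .125 0 0 .015;.01 .17 0 0 .015;.012 .215 0 0 .015'; python3 -m inch '.002 .045 0 -.04 .015;.004 .09 0 -.08 .015;.006 .135 0 -.12 .015;.008 .18 0 -.16 .015;.008 .22 0 -.18 .015'; python3 -m inch '0 0 .03 0 .015;0 0 .05 0 .015;0 0 .05 0 .015;0 0 .05 0 .015'
python3 - <<'E'
from h import *
np.set_printoptions(precision=4,suppress=True)
o=arm.observe();im=shot('wrist','w3'); shot('scene','s3'); print(o['position'],o['ee_rot'],o['joints'],o['force'])
for c in('wrist','scene'):
  for q,z in(('pin_grip',.065),('pin_tip',.065),('latch',0),('face',.037)):
    for r in arm.place_of(c,q): print(c,q,round(r['conf'],2),np.array(r['point']),onz(c,r['point'],z))
E
```

```text
clock: 6.6
position: [0.4549, -0.0594, 0.279]
ee_rot: [0.004, -3.141, -0.0]
force: [1.6, -0.2, -0.9]
width: 0.327
gripper_force: 29.9
clock: 7.1
position: [0.446, 0.1611, 0.2791]
ee_rot: [0.291, -3.128, -0.0]
force: [1.5, 0.1, -1.2]
width: 0.324
gripper_force: 29.9
clock: 7.5
position: [0.4467, 0.1586, 0.2292]
ee_rot: [0.286, -3.127, 0.001]
force: [0.1, -0.1, -1.9]
width: 0.328
gripper_force: 29.9
[0.4467 0.1586 0.2292] [ 0.2862 -3.1274  0.0009] [-0.6005  0.4371  0.1905  2.1331 -0.1455  0.5845  1.4475] [ 0.1016 -0.1039 -1.8806]
wrist pin_grip 0.84 [253.6 249.1] [0.4516 0.1585 0.065 ]
scene pin_grip 0.84 [205.5 236.7] [ 0.5524 -0.1069  0.065 ]
scene pin_grip 0.68 [217.8 157.2] [ 0.4071 -0.2735  0.065 ]
scene pin_grip 0.67 [131.1 269.5] [0.4581 0.1591 0.065 ]
scene pin_grip 0.65 [133.5 265.8] [0.4551 0.1446 0.065 ]
scene pin_tip 0.68 [212.9 135.3] [ 0.3484 -0.3006  0.065 ]
scene pin_tip 0.65 [203.1 189.3] [ 0.4436 -0.1839  0.065 ]
scene pin_tip 0.55 [142.2 296.7] [0.5495 0.1764 0.065 ]
scene latch 0.7 [158.6 300.7] [0.5703 0.1755 0.    ]
scene latch 0.57 [306.3 138.7] [ 0.5235 -0.4722  0.    ]
scene face 0.97 [159.3 316. ] [0.6224 0.1788 0.037 ]
scene face 0.29 [137.9 295.2] [0.5237 0.2059 0.037 ]
```

View pics/w3.png

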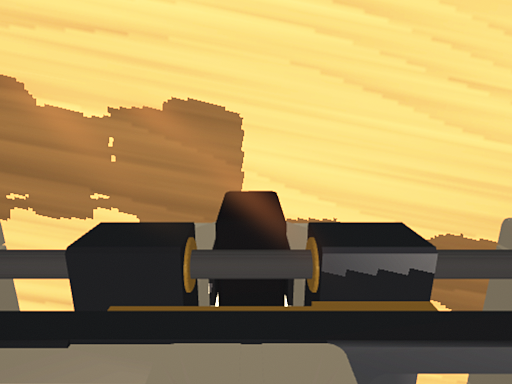

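```bash
python3 -m inch '0 0 .01 0 .015;0 0 .02 0 .015;0 0 .026 0 .015;0 0 .026 0 .015;0 0 .026 0 .015';python3 -m inch '-.015 0 0 0 .015;-.03 0 0 0 .015;-.045 0 0 0 .015;-.055 0 0 0 .015;-.055 0 0 0 .015'
```

```text
clock: 8.5
position: [0.4468, 0.1588, 0.2028]
ee_rot: [0.287, -3.128, 0.001]
force: [0.7, 0.3, -1.4]
width: 0.324
gripper_force: 29.9
clock: 9.0
position: [0.5021, 0.1691, 0.2034]
ee_rot: [-0.286, 3.127, 0.0]
force: [-1.2, -0.4, -1.3]
width: 0.323
gripper_force: 29.9
```

```bash
python3 -m inch '-.005 0 0 0 .015;-.01 0 0 0 .015;-.013 0 0 0 .015;-.015 0 0 0 .015;-.015 0 0 0 .015';python3 -m inch '-.001 0 0 0 .015;-.002 0 0 0 .015;-.003 0 0 0 .015;-.003 0 0 0 .015'
```

```text
clock: 9.5
position: [0.5158, 0.1717, 0.2032]
ee_rot: [-0.287, 3.128, 0.0]
force: [0.0, 0.0, -1.1]
width: 0.324
gripper_force: 29.9
clock: 9.9
position: [0.5187, 0.1722, 0.2033]
ee_rot: [-0.287, 3.128, 0.0]
force: [-0.1, 0.0, -1.7]
width: 0.323
gripper_force: 29.9
```

```bash
for i in 1; do python3 -m inch '-.001 0 0 0 .015;-.002 0 0 0 .015;-.002 0 0 0 .015'|grep -E 'pos|force:'; python3 -m inch '-.001 0 0 0 .015;-.002 0 0 0 .015;-.002 0 0 0 .015'|grep -E 'pos|force:'; done
```

```text
position: [0.5208, 0.1726, 0.2033]
force: [0.0, 0.2, -1.7]
gripper_force: 29.9
position: [0.5227, 0.173, 0.2033]
force: [0.8, 0.4, -2.3]
gripper_force: 29.9
```

```bash
python3 -m inch '-.001 0 0 0 .015;-.0015 0 0 0 .015;-.0015 0 0 0 .015'|grep -E 'pos|force:'; python3 -m inch '-.001 0 0 0 .015;-.0015 0 0 0 .015;-.0015 0 0 0 .015'|grep -E 'pos|force:'
```

```text
position: [0.5241, 0.1732, 0.2032]
force: [-0.6, 0.7, -1.7]
gripper_force: 29.9
position: [0.525, 0.1734, 0.203]
force: [-3.0, -0.5, -1.4]
gripper_force: 29.9
```

Contact with the hidden face gives about 3 N at the expected depth. Next I'll sweep sideways in 2 mm steps, watching the force.

```bash
python3 -m inch '-.0004 0.001 0 0 .015;-.0004 .002 0 0 .015;-.0004 .002 0 0 .015'|grep -E 'pos|^force:'; python3 -m inch '0 0.001 0 0 .015;0 .002 0 0 .015;0 .002 0 0 .015'|grep -E 'pos|^force:'; python3 -m inch '0 0.001 0 0 .015;0 .002 0 0 .015;0 .002 0 0 .015'|grep -E 'pos|^force:'
```

```text
position: [0.5249, 0.1753, 0.2028]
force: [-5.5, -1.8, -1.6]
position: [0.5245, 0.1773, 0.2029]
force: [-5.1, -2.4, -1.5]
position: [0.5242, 0.1793, 0.2029]
force: [-5.0, -2.4, -1.2]
```

```bash
for k in 1; do python3 -m inch '0 0.001 0 0 .015;0 .002 0 0 .015;0 .002 0 0 .015'|grep -E 'pos|^force:'; python3 -m inch '0 0.001 0 0 .015;0 .002 0 0 .015;0 .002 0 0 .015'|grep -E 'pos|^force:'; python3 -m inch '0 0.001 0 0 .015;0 .002 0 0 .015;0 .002 0 0 .015'|grep -E 'pos|^force:'; python3 -m inch '0 0.001 0 0 .015;0 .002 0 0 .015;0 .002 0 0 .015'|grep -E 'pos|^force:'; done
```

```text
position: [0.5238, 0.1813, 0.2029]
force: [-3.8, -1.5, -1.8]
position: [0.5236, 0.1837, 0.203]
force: [-5.0, -0.3, 0.6]
position: [0.5241, 0.1863, 0.2035]
force: [-1.3, 2.3, -1.2]
position: [0.5239, 0.1875, 0.2035]
force: [-0.0, 0.2, -1.4]
```

The force dropped to zero at y≈0.1875, so the tip is over the slot. I'll move 1 mm further and push in gently.

```bash
python3 -m inch '0 0.001 0 0 .015;-.001 .001 0 0 .015;-.002 .001 0 0 .015;-.003 .001 0 0 .015;-.003 .001 0 0 .015'|grep -E 'pos|^force:'; python3 -m inch '-.001 0 0 0 .015;-.002 0 0 0 .015;-.003 0 0 0 .015;-.003 0 0 0 .015'|grep -E 'pos|^force:'
```

```text
position: [0.5263, 0.189, 0.2032]
force: [-0.5, -0.2, -1.1]
position: [0.5292, 0.1896, 0.2033]
force: [0.1, 1.1, -3.0]
```

```bash
python3 -m inch '-.001 0.0005 0 0 .015;-.002 .0005 0 0 .015;-.003 .0005 0 0 .015;-.004 .0005 0 0 .015;-.004 .0005 0 0 .015'|grep -E 'pos|^force:'; python3 -m inch '-.001 0 0 0 .015;-.002 0 0 0 .015;-.003 0 0 0 .015;-.004 0 0 0 .015;-.004 0 0 0 .015'|grep -E 'pos|^force:'; python3 -m inch '-.001 0 0 0 .015;-.002 0 0 0 .015;-.003 0 0 0 .015;-.004 0 0 0 .015;-.004 0 0 0 .015'|grep -E 'pos|^force:'
```

```text
position: [0.5331, 0.1906, 0.2033]
force: [-0.0, -1.0, -1.8]
position: [0.537, 0.1914, 0.2032]
force: [0.5, 0.4, -0.8]
position: [0.5409, 0.1921, 0.2033]
force: [0.2, 0.5, -2.0]
```

```bash
python3 -m inch '-.001 0 0 0 .015;-.002 0 0 0 .015;-.003 0 0 0 .015;-.004 0 0 0 .015;-.004 0 0 0 .015'|grep -E 'pos|^force:'; python3 -m inch '-.0007 0 0 0 .015;-.0014 0 0 0 .015;-.0014 0 0 0 .015'|grep -E 'pos|^force:'; python3 -m inch '-.0005 0 0 0 .015;-.001 0 0 0 .015;-.001 0 0 0 .015'|grep -E 'pos|^force:'
```

```text
position: [0.5449, 0.1929, 0.2032]
force: [-0.1, -0.3, -1.8]
position: [0.5461, 0.1931, 0.2032]
force: [-0.5, 0.2, -1.6]
position: [0.5464, 0.1931, 0.203]
force: [-4.5, -1.5, 0.2]
```

The grip met the hood at the expected depth, about 25 mm past face contact. I'll ease off, lower it onto the ledge and release.

```bash
python3 -m inch '.0005 0 .0005 0 .015;.0005 0 .001 0 .015;.0005 0 .001 0 .015'|grep -E 'pos|^force:'; python3 -m inch '0 0 .0005 0 .015;0 0 .001 0 .015;0 0 .001 0 .015'|grep -E 'pos|^force:'
```

```text
position: [0.5463, 0.1931, 0.2021]
force: [-4.4, -1.6, -0.0]
position: [0.5463, 0.1931, 0.2012]
force: [-4.3, -1.4, 1.4]
```

```bash
python3 -m inch '0 0 0 0 .032;0 0 0 0 .036;0 0 0 0 .045;0 0 0 0 .05;0 0 0 0 .05'
python3 - <<'E'
from h import *
np.set_printoptions(precision=4,suppress=True)
shot('scene','s4')
im=cv2.imread('pics/s4.png')[90:220,210:400]; cv2.imwrite('pics/s4c.png',cv2.resize(im,None,fx=4,fy=4,interpolation=2))
E
```

```text
clock: 17.8
position: [0.5468, 0.1932, 0.2013]
ee_rot: [-0.287, 3.128, 0.0]
force: [-1.2, 0.3, 1.1]
width: 0.539
gripper_force: 0.0
```

View pics/s4c.png

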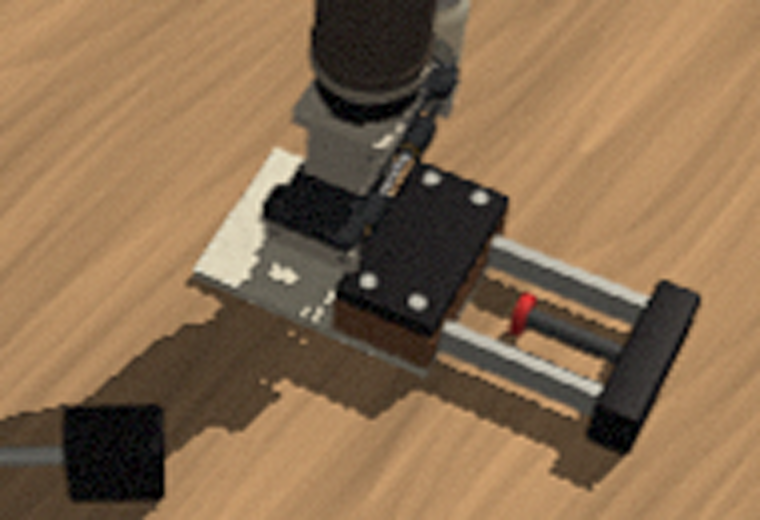

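The gripper stands in front of the hood with its fingers open around the grip. I'll retreat straight up and check.

```bash
python3 -m inch '0 0 -.01 0 .05;0 0 -.03 0 .05;0 0 -.06 0 .05;0 0 -.1 0 .05;0 0 -.14 0 .05';python3 -m inch '.02 0 -.01 0 .05;.02 0 -.02 0 .05;.02 0 -.02 0 .05;.02 0 -.02 0 .05;.02 0 -.02 0 .05'
python3 - <<'E'
from h import *
np.set_printoptions(precision=4,suppress=True)
shot('scene','s5'); shot('wrist','w5');shot('top','t5')
a=cv2.imread('pics/s5.png')[110:210,240:400]; b=cv2.imread('pics/w5.png')
a=cv2.resize(a,(512,320),interpolation=2); b=cv2.resize(b,(288,216)); c=np.zeros((320,800,3),np.uint8); c[:,:512]=a; c[:216,512:]=b
cv2.imwrite('pics/c5.png',c)
for cam in('scene','wrist','top'):
  for r in arm.place_of(cam,'pin_grip'): 
    p=onz(cam,r['point'],.037); d=p[:2]-[.575,.181]; print(cam,r['conf'],p,d@[.984,.179],d@[-.179,.984])
E
```

```text
clock: 18.35
position: [0.5463, 0.193, 0.3432]
ee_rot: [0.287, -3.128, 0.0]
force: [1.1, 1.2, 0.5]
width: 0.545
gripper_force: 0.0
clock: 18.85
position: [0.5271, 0.1895, 0.3603]
ee_rot: [0.287, -3.127, 0.001]
force: [-0.1, -0.3, -0.2]
width: 0.542
gripper_force: 0.0
scene 0.93 [ 0.5383 -0.0789  0.037 ] -0.08266753679729763 -0.24914619631567209
scene 0.65 [ 0.3927 -0.2732  0.037 ] -0.2606968464142233 -0.4142729295867283
scene 0.54 [0.5473 0.197  0.037 ] -0.02436442033625753 0.020646967235158267
wrist 0.56 [0.5471 0.1926 0.037 ] -0.02539612175968049 0.01636597789301289
top 0.63 [ 0.5351 -0.087   0.037 ] -0.08721323890910868 -0.25652493321573216
```

View pics/c5.png

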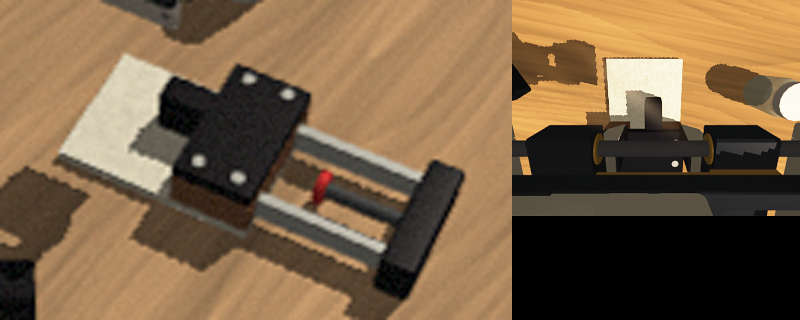

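The pin stands flat against the hood. Its grip centre is 25 mm before the hood's front edge, which is fully home, and the robot is clear.

```bash
python3 -c "from cell import arm; print(arm.sign_off())"
```

```text
the job is handed in; nothing more can be done
None
```

The middle-sized latch pin is fully home in the hidden slot, lying flat on the ledge and released; the job was handed in at about 19 s, but no verdict came back.

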